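# Seat the burr carrier in the coffee grinder

## Task

Put the burr carrier with two opposite lugs into the open throat of the coffee grinder. First set it in the throat with its lugs resting on the rim, well away from the two slots, then, pressing only lightly, turn it until the lugs drop into the slots and it sits fully home, and let go. Leave the other carrier, the one with three lugs, where it stands.

Things in the scene. Friction and masses are not known exactly. Their poses are not given: they have to be found in the camera images.
- burr_two: Burr carrier with two lugs: steel plug, 48 mm diameter, 30 high, lower edge bevelled 5; two lugs 180 degrees apart along body +y and -y, out to radius 38, each 14 wide, 14 to 22 above the underside. On top a black grip fin 12 thick (along x), 36 long (along y), 30 to 64 above the underside. Origin: centre of the underside, z up. About 0.2 kg. Same after a half turn.
- burr_three: The other burr carrier, to be left alone: same size and grip fin, but three lugs 120 degrees apart. Origin: centre of the underside, z up.
- throat (a point): Centre of the grinder's round throat at the level of its flat top, 104 mm above the worktop; z up, y along the line of the two slots. Throat 54 mm wide, 44 deep; two slots lead out of it along +y and -y, each 28 wide, 12 deep, to radius 42. Carrier's underside below this point: 14 mm with lugs resting on the rim, 26 fully home. Lugs fall in if within about 8 degrees of the slots.
- grinder: Compact coffee grinder without its hopper, fixed on the worktop: black lower body 124 x 124 mm, upper block 112 x 112 mm of dark metal under a bright top plate, with the keyed throat in its flat top at 104 mm height; drawer and dial on its front (-x). Origin: centre of its underside.
There are look-alikes about, which are no part of the job. Leave any orange look-alike of the burr_two alone.

How it is judged:
By the outcome, as a careful person would: the job done as asked, in the order asked, and still so for the second after the job is handed in, with the robot touching nothing.
It also fails if it takes over 38 s, if anything falls off the work surface, if the arm or the gripper's body presses on something with over 40 N, if the wrist force passes 120 N, or if a joint passes its speed limit or range.

## Robot

A 6-joint arm with a two-finger parallel gripper is mounted at the origin on a cart in front of the work surface, level with it; the furniture and walls round the work are solid. World frame = base frame: x ahead of the robot, y to its left, z up, the work surface at z = 0. Lengths are in mm, angles in rad, forces in N, time in s.
With the tool pointing down it reaches from about 300 to 875 mm from the base axis. Payload 4.2 kg.
Tool frame: the origin (TCP) lies midway between the tips of the shut fingers; the grasp point (between the pads) lies 19 mm behind it; z points along the fingers, y is the line along which they close (so a half turn about z gives the same grasp; the last joint's range is limited). The gripper opens to 85 mm and grips with 20 to 120 N. Pads are 22 mm wide; open, the fingers measure 114 mm over their backs; the gripper's body (76 mm by 85 mm) begins 54 mm behind the grasp point. The pads swing forward as they close: fully open they stand 13 mm farther back than shut.
Start: joints at [1.303, 0.32, 1.565, -0, 1.257, -0.02], TCP at [141.032, 557.451, 231.338] pointing down, gripper open.
Joint ranges: [-3.11, 3.11], [-0.84, 2.01], [0.21, 2.61], [-1.34, 4.49], [0.05, 2.63], [-2.56, 2.56]. Speed limits (rad/s): [2.57, 2.57, 3.14, 3.14, 3.14, 3.14].

## Interface

Orientations are given as a unit quaternion [x, y, z, w].
In Python, from plant import bot gives the robot as it stands. Calls block until the motion is done:
- bot.move_ptp(position, orientation): joint-space move of the TCP to a pose.
- bot.move_straight(position, orientation=None, v=150, force_limit=None): straight line of the TCP; orientation=None keeps the orientation; v is the mean speed in mm/s. With force_limit (N) it stops when the force on the tool has changed by that much, and returns True; else False.
- bot.movej(angles): joint-space move.
- bot.open() and bot.grab(): open the fingers fully, or close them until they stop; the grip force is fixed at half the most.
- bot.dwell(seconds).
- bot.ik(position, orientation): joint angles nearest the present ones, or None.
- bot.get_obs(): the state.
- bot.camera(name): name is "side" or "top" or "wrist"; returns a dict with "image" (420x560x3 uint8, red, green, blue), "K" (3x3 intrinsics, pixels), "eye" and "rotation" of the camera in the world. Camera axes: x right, y down, z forward; pixel columns grow to the right and rows downward; lengths in mm; the calibration is good to about 2 mm. A picture is of the moment at which its call begins. There is no depth.
A pose or a line that the arm cannot do raises bot.PlanningError and nothing moves.
- bot.sign_off(): hands the job in; it is judged then, once.
The state is a dict: "time_s": time; "qpos": joint angles; "qvel": joint speeds; "tau": joint torques, N m; "eef_pos": TCP position; "orientation": TCP orientation; "wrist_force": force on the tool from outside, world axes, zero at the start; "torque": the same for the moment, N m; "opening": finger opening in mm; "gripper_force": force on a finger pad.
Only numpy, scipy, OpenCV 4.12 (cv2) and the standard library are available. Lean on these libraries where they do the work, as an engineer would, in place of code of your own. Each camera call takes 0.05 s, during which the arm holds its last target. There are 200 camera calls.

## Working session

There is one attempt and no reset: what is moved stays moved. The work goes in short steps, each a Python script; the robot and the scene stay as the last script left them, time stands still between calls to the robot, and variables do not carry over. Pictures are saved under pics/ and viewed, at most 10 in all, crops included, and the job is handed in when it is done.

```bash
ls; mkdir -p pics; python3 - <<'E'
from plant import bot
import cv2,numpy as np,pickle
o={}
for n in ("top","side","wrist"):
    c=bot.camera(n);o[n]=c;cv2.imwrite(f"pics/{n}0.png",c["image"][:,:,::-1]);print(n,c["eye"],np.round(c["rotation"],3).tolist(),c["K"][0][0])
pickle.dump(o,open("c0.pkl","wb"))
s=bot.get_obs();print(s["time_s"],s["orientation"],s["opening"])
E
```

```text
pics
top [377.30435153 -25.80881486 955.30856736] [0.71, -0.703, 0.035, -0.019] 389.8559520079027
side [  33.22535691 -672.7915324   404.8209471 ] [0.796, -0.232, 0.166, -0.533] 441.1228485083947
wrist [ 60.85978443 577.07746881 372.66611505] [0.779, 0.606, 0.099, 0.129] 370.50681135318916
0.15 [ 1.23562597e-01  9.92336553e-01 -6.63784216e-04 -9.29615874e-05] 85.4546325497497
```

View pics/top0.png

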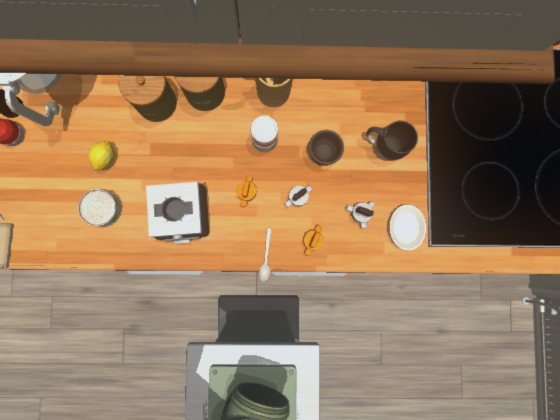

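View pics/side0.png

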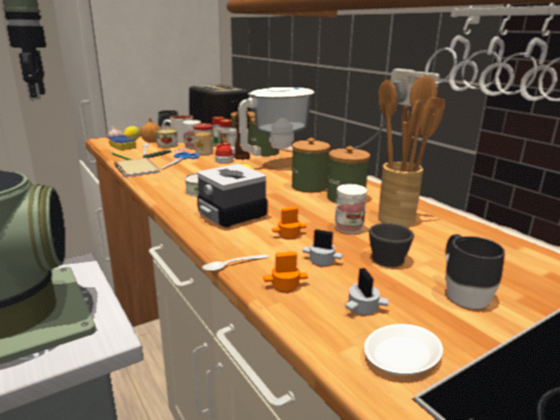

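Top view: the steel carriers are at (299,196) and (363,212). The orange look-alikes are at (246,190) and (314,239), and the grinder throat is at about (175,209). The steel one at (299,196) appears to have two lugs and the one at (363,212) three. I'll confirm that in an enlarged crop.

```bash
cat > h.py <<'E'
import numpy as np,cv2
from scipy.spatial.transform import Rotation as R
def ray(c,uv):
    q=np.asarray(c["rotation"]); M=R.from_quat(q).as_matrix() if q.shape==(4,) else q
    return M@np.linalg.solve(np.asarray(c["K"]),[uv[0],uv[1],1.])
def plane(c,uv,z):
    d=ray(c,uv);e=np.asarray(c["eye"]);return e+d*(z-e[2])/d[2]
def proj(c,p):
    M=R.from_quat(c["rotation"]).as_matrix(); v=np.asarray(c["K"])@(M.T@(np.asarray(p)-c["eye"]));return v[:2]/v[2]
def quat(a): # tool down; tool y axis at world angle a
    y=np.array([np.cos(a),np.sin(a),0]);z=np.array([0,0,-1.]);return R.from_matrix(np.c_[np.cross(y,z),y,z]).as_quat()
E
python3 - <<'E'
import pickle,cv2,numpy as np
from h import *
o=pickle.load(open("c0.pkl","rb"));c=o["top"];im=c["image"][:,:,::-1]
def cr(c,x0,y0,w,h,s):return cv2.resize(np.ascontiguousarray(c["image"][y0:y0+h,x0:x0+w,::-1]),(w*s,h*s),interpolation=cv2.INTER_CUBIC)
a=cr(c,270,170,125,60,6)
b=cr(c,140,175,75,70,4);d=cr(o["side"],300,225,90,70,4)
b2=np.zeros((280,750,3),np.uint8);b2[:,:300]=b;b2[:,300:660]=d
cv2.imwrite("pics/crop0.png",cv2.resize(np.vstack([a[:310],b2]),None,fx=1,fy=1))
for uv,z in [((299,196),40),((363,212),40),((175,209),104),((246,190),40),((314,239),40)]: print(uv,plane(c,uv,z).round(0))
print(R.from_quat(o["wrist"]["rotation"]).as_matrix().round(2), (R.from_quat([.12356,.99234,-.00066,0]).as_matrix()).round(2))
E
```

```text
(299, 196) [ 502. -105.   40.]
(363, 212) [ 466. -258.   40.]
(175, 209) [461. 171. 104.]
(246, 190) [515.  20.  40.]
(314, 239) [ 401. -141.   40.]
[[ 0.25  0.92  0.31]
 [ 0.97 -0.23 -0.08]
 [-0.    0.32 -0.95]] [[-0.97  0.25 -0.  ]
 [ 0.25  0.97 -0.  ]
 [-0.   -0.   -1.  ]]
```

View pics/crop0.png

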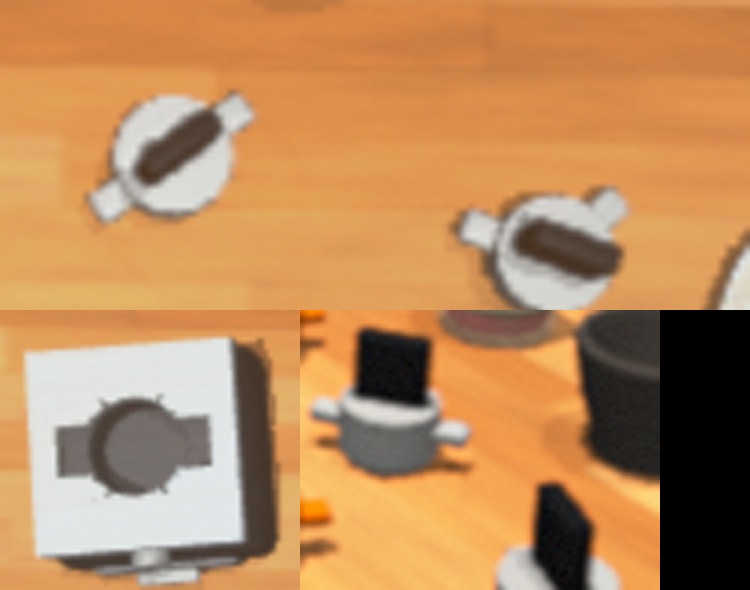

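The carrier at top-view (299,196) has two opposite lugs, so it is burr_two. The one at (363,212) shows three lugs. The slots run roughly left-right in the image, along world y. Next I'll take wrist views over the grinder and then over the carrier.

```bash
python3 - <<'E'
from plant import bot
import cv2,pickle,numpy as np
from h import *
o={}
bot.move_ptp([461,171,235],quat(0.17));o["g"]=bot.camera("wrist")
bot.move_ptp([502,-105,165],quat(np.radians(34)));o["b"]=bot.camera("wrist")
pickle.dump(o,open("c1.pkl","wb"))
cv2.imwrite("pics/w1.png",cv2.resize(np.hstack([o["g"]["image"],o["b"]["image"]])[:,:,::-1],None,fx=.7,fy=.7,interpolation=cv2.INTER_AREA))
s=bot.get_obs();print(s["time_s"],s["qpos"].round(2) if hasattr(s["qpos"],"round") else s["qpos"],proj(o["g"],[461,171,104]),proj(o["b"],[502,-105,64]))
E
```

```text
3.1833 [-0.23  0.28  1.81  0.    1.06 -0.82] [278.58970319 195.75193872] [277.72965366 208.06887433]
```

View pics/w1.png

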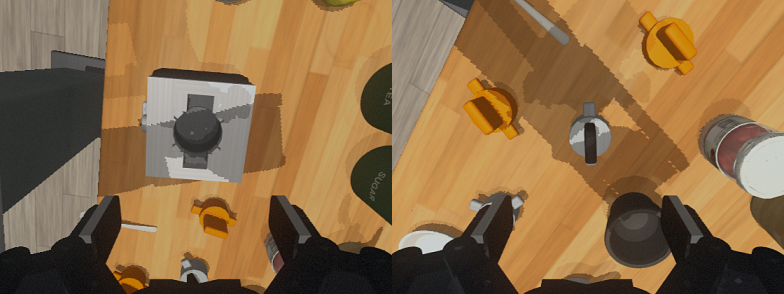

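The wrist views show the throat at about (281,186) full-size, with slots above and below it, and the carrier at about (280,192) with its lugs along the image vertical. I'll enlarge and segment.

```bash
python3 - <<'E'
import cv2,pickle,numpy as np
from h import *
o=pickle.load(open("c1.pkl","rb"))
g=o["g"]["image"][95:275,190:380,::-1];b=o["b"]["image"][130:250,210:350,::-1]
A=cv2.resize(np.ascontiguousarray(g),(400,379),interpolation=cv2.INTER_CUBIC);B=cv2.resize(np.ascontiguousarray(b),(400,343),interpolation=cv2.INTER_CUBIC)
cv2.imwrite("pics/w2.png",np.hstack([A,cv2.copyMakeBorder(B,0,36,0,0,0)]))
gg=cv2.cvtColor(o["g"]["image"],cv2.COLOR_RGB2GRAY)
print(gg[186,200:365:4]);print(gg[105:265:4,281]);print(gg[160:212:4,281-24:281+25:4])
print(cv2.HoughCircles(cv2.medianBlur(gg,3)[95:275,190:380],cv2.HOUGH_GRADIENT,1,5,param1=100,param2=15,minRadius=25,maxRadius=45))
bb=o["b"]["image"].astype(int);m=((bb.max(2)<55)).astype(np.uint8);n,l,st,ce=cv2.connectedComponentsWithStats(m)
for i in range(1,n):
    if st[i,4]>150 and 210<ce[i][0]<350 and ce[i][1]<260: print("fin",st[i],ce[i],cv2.minAreaRect(cv2.findContours((l==i).astype(np.uint8),0,2)[0][0]))
hs=cv2.cvtColor(o["b"]["image"],cv2.COLOR_RGB2HSV);m=((hs[...,1]<60)).astype(np.uint8);n,l,st,ce=cv2.connectedComponentsWithStats(m)
for i in range(1,n):
    if st[i,4]>300 and 210<ce[i][0]<350 and ce[i][1]<260: print("steel",st[i],ce[i],cv2.minAreaRect(cv2.findContours((l==i).astype(np.uint8),0,2)[0][0]))
# predicted scale
c=plane(o["g"],(281,186),104);print(c,plane(o["b"],(281,192),64))
for n,p in (("g",c),):
  for a in range(0,360,90): print(proj(o[n],c+27*np.array([np.cos(np.radians(a)),np.sin(np.radians(a)),0])).round(1))
E
```

```text
[104  93 101 132 134 135 131 133 134 134 139 133  59  49  71  67  70  70
  66  64  73  66  65  67  61  67  69  61  46  56 138 138 137 138 143 134
 136 140 132 118  91  91]
[ 40  48  45 186 181 183 179 185  87  89  89  88 110 106  70  71  68  71
  73  76  66  74  68  71  45  53  37  49  53  69 103  98  86  85 180 185
 191 187  91 151]
[[178 117  68 106 106  70  68  70  74  70  73  75 183]
 [187  68  70  74  72  70  70  71  68  70  66  73  69]
 [ 67  73  64  68  75  71  70  72  70  71  72  69  68]
 [ 65  72  70  67  70  77  73  66  72  68  71  71  72]
 [ 73  73  68  70  71  68  71  68  69  70  68  71  73]
 [ 70  65  70  70  70  69  69  72  69  73  65  71  66]
 [ 72  70  72  71  66  69  76  73  70  80  67  66  56]
 [ 70  64  67  70 110  63  71  70  69  68  66  64  56]
 [ 59  67  69  64  65  71  70  67  67  72  49  50  56]
 [ 42  54  67  65  72  65  69  68  68  53  56  53  46]
 [ 42  43  56  52  53  48  69  48  55  50  55  41  46]
 [ 49  47  45  44  51  61  58  56  47  41  42  42  44]
 [ 74  46  45  45  46  46  38  41  44  38  40  35  42]]
[[[ 92.5  94.5  34.4]
  [ 91.5  88.5  34.4]
  [ 87.5  77.5  27.3]
  [ 87.5  96.5  39.9]
  [ 96.5  83.5  41. ]
  [ 83.5  89.5  44.4]
  [ 97.5  90.5  28.8]
  [ 93.5  99.5  29.9]
  [ 98.5  95.5  28.9]
  [ 42.5 129.5  28.6]]]
fin [275 175  17  59 734] [282.99455041 204.39237057] ((283.0, 204.0), (58.0, 16.0), 90.0)
steel [ 175    0   79   65 1109] [218.49053201  32.39675383] ((214.8922882080078, 27.95303726196289), (96.70256042480469, 14.49423599243164), 41.987213134765625)
steel [ 253  146   60   78 2512] [282.30414013 186.99880573] ((282.5, 184.5), (77.0, 59.0), 90.0)
[461.48646637 178.96938669 104.        ] [497.36657933 -94.13268695  64.        ]
[315.7 191.8]
[287.3 151.3]
[246.  180.2]
[275.1 218.7]
```

View pics/w2.png

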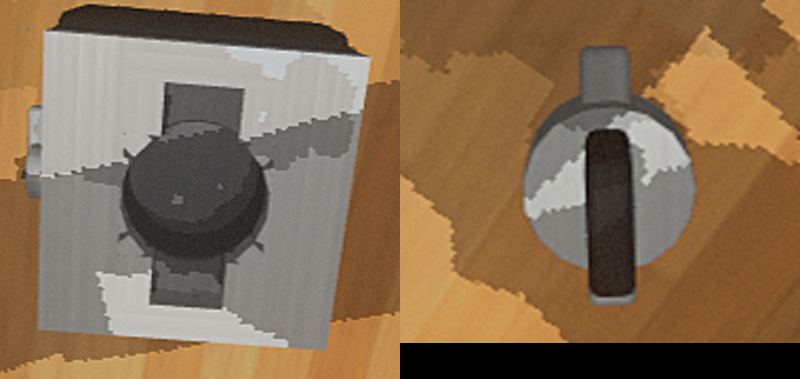

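```bash
python3 - <<'E'
import cv2,pickle,numpy as np
from h import *
o=pickle.load(open("c1.pkl","rb"));g,b=o["g"],o["b"];t=pickle.load(open("c0.pkl","rb"))["top"]
G=lambda u,v:plane(g,(190+u/2.105,95+v/2.105),104)[:2]
e=[G(204,84),G(187,306)];d=e[0]-e[1];print("slots mid",np.mean(e,0),"len",np.hypot(*d),"ang",np.degrees(np.arctan2(d[1],d[0])))
c=np.array([G(45,30),G(370,56),G(327,348),G(38,330)]);print("plate",c.mean(0),np.hypot(*(c-np.roll(c,1,0)).T),[np.degrees(np.arctan2(*(c[i]-c[j])[::-1])) for i,j in((1,2),(0,3))])
h=[G(122,195),G(268,195)];print("throat sides",np.mean(h,0),np.hypot(*(h[0]-h[1])))
B=lambda u,v,z:plane(b,(210+u/2.857,130+v/2.857),z)[:2]
e=[B(207,46,14),B(212,305,22)];d=e[0]-e[1];print("lugs",np.mean(e,0),np.hypot(*d),np.degrees(np.arctan2(d[1],d[0])))
f=[B(210,130,64),B(210,297,64)];print("fin far end z64",f)
h=[B(123,190,30),B(294,190,30)];print("body",np.mean(h,0),np.hypot(*(h[0]-h[1])))
T=lambda u,v,z:plane(t,(u,v),z)[:2]
e=[T(270+104/6,170+202/6,22),T(270+238/6,170+108/6,22)];print("top lugs",np.mean(e,0),np.hypot(*(e[0]-e[1])))
e=[T(140+57/4,175+(451-310)/4,104),T(140+211/4,175+(441-310)/4,104)];d=e[0]-e[1];print("top slots",np.mean(e,0),np.hypot(*d),np.degrees(np.arctan2(d[1],d[0])))
E
```

```text
slots mid [463.32168671 175.96932586] len 83.93679399088367 ang 95.81085033498275
plate [463.27339839 175.92025579] [112.28130752 111.250947   111.30266332 112.01152111] [np.float64(95.52156500402886), np.float64(95.13412761995559)]
throat sides [462.94424824 177.90724437] 53.003979141948555
lugs [ 507.11668898 -104.42094073] 74.39443575323499 125.28508983304074
fin far end z64 [array([492.26986115, -83.61880594]), array([ 516.25979592, -118.80673365])]
body [ 506.51665187 -104.35936389] 46.820033613807794
top lugs [ 505.00018646 -105.82283837] 66.39568669042728
top slots [461.20537033 174.24731401] 83.6234592661801 94.46814965322056
```

The measurements agree with each other and with the given sizes:

| Item | Position (mm) | Direction | Size check |
|---|---|---|---|
| Throat | (463,176) | slots at 95.4° | slot span 84, plate 112 |
| Carrier | (506.5,-104.5) | lugs at 125° | lug span 74–76, body about 47–48 |

Now the grasp.

```bash
python3 - <<'E'
from plant import bot
import cv2,numpy as np,pickle
from h import *
q=quat(np.radians(35))
bot.move_straight([506.5,-104.5,110],q,v=150)
r=bot.move_straight([506.5,-104.5,35],q,v=80,force_limit=12)
print(r,bot.get_obs()["eef_pos"]); 
if not r:
    bot.grab();s=bot.get_obs();print(s["opening"],s["gripper_force"],s["wrist_force"],s["eef_pos"])
    bot.move_straight([506.5,-104.5,190],q,v=150)
    a=np.radians(55.4)
    bot.move_ptp([463,176,190],quat(a))
    s=bot.get_obs();print(s["time_s"],s["opening"],s["wrist_force"],s["eef_pos"],s["qpos"])
    c=bot.camera("side");w=bot.camera("wrist");pickle.dump((c,w),open("c2.pkl","wb"))
    A=np.ascontiguousarray(c["image"][70:250,140:340,::-1])
    cv2.imwrite("pics/g1.png",np.hstack([cv2.resize(A,(400,360)),cv2.resize(np.ascontiguousarray(w["image"][60:420,80:480,::-1]),(400,360))]))
E
```

```text
False [ 506.9560828  -104.59360489   35.45867478]
11.239099093853143 58.815563321113586 [0.54260905 0.44612555 1.63016706] [ 506.74199118 -104.57176088   35.20087196]
7.7333 10.962138741429035 [ 0.21353315 -0.50407465 -1.40785103] [463.28989014 175.27196608 189.79676154] [ 3.38897265e-01  2.27450333e-01  1.80625721e+00 -7.60570562e-04
  1.10819997e+00 -6.27050471e-01]
```

View pics/g1.png

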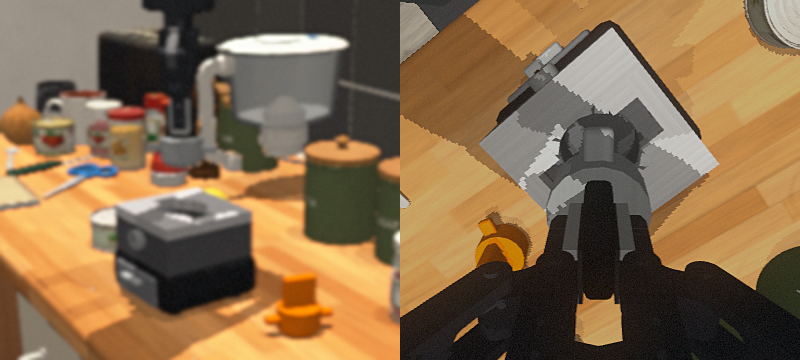

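The carrier is held upright below the fingers, at crop (183,148) left and (600,190) right. The throat is free below it. Next: lower until the lugs rest on the rim, expecting TCP z of about 125.

```bash
python3 - <<'E'
from plant import bot
import numpy as np
from h import *
q=quat(np.radians(55.4))
bot.move_straight([463,176,146],q,v=120)
f0=np.array(bot.get_obs()["wrist_force"])
r=bot.move_straight([463,176,121],q,v=25,force_limit=5)
s=bot.get_obs();print(r,s["eef_pos"],s["wrist_force"]-f0,s["torque"],s["time_s"],f0)
E
```

```text
True [462.82094478 175.99120995 125.16525739] [-0.25730332 -0.46681707  5.43841327] [-0.0353862   0.09027463 -0.04536147] 9.1333 [-0.47947813  0.31158269 -2.19141543]
```

It stopped at 125.2, so the lugs rest on the rim 50° from the slots. Now turning with a light press.

```bash
python3 - <<'E'
from plant import bot
import numpy as np
from h import *
f0=-2.2
bot.dwell(0.3)
s=bot.get_obs();z=s["eef_pos"][2];a=55.4;zc=z;print(z,s["wrist_force"])
while True:
    a=max(a-5,5.4)
    bot.move_straight([463,176,zc],quat(np.radians(a)),v=40)
    s=bot.get_obs();fz=s["wrist_force"][2]-f0
    print(round(a,1),np.round(zc,2),np.round(s["eef_pos"],1),np.round(s["wrist_force"],1),round(s["torque"][2],2),round(s["time_s"],2))
    if fz>8: zc+=.3
    elif fz<3: zc-=.5
    if fz>25 or a<=5.4 or s["eef_pos"][2]<123.5 or s["time_s"]>24: break
E
```

```text
125.14567651370228 [ 0.18249521 -0.44736851  6.17272802]
50.4 125.15 [463.2 176.1 125.2] [ 0.6 -0.3  1.3] -0.01 9.68
45.4 125.15 [463.1 176.1 125.2] [ 0.2 -1.5  2.6] -0.12 9.93
40.4 125.15 [463.  176.  125.2] [0.3 0.6 0.8] -0.07 10.18
35.4 125.15 [463.  176.  125.2] [ 0.1 -0.6  2.1] -0.09 10.43
30.4 125.15 [463.  176.  125.2] [ 1.4 -1.1  2.7] -0.07 10.68
25.4 125.15 [463.  176.  125.2] [-0.8 -0.5  2.6] -0.09 10.93
20.4 125.15 [463.  176.  125.1] [-0.5 -0.2  1.7] -0.05 11.18
15.4 125.15 [462.6 175.9 124.6] [ 1.   0.  -1.7] -0.01 11.43
10.4 124.65 [462.7 175.9 124.3] [-0.6  0.3 -1.8] -0.06 11.68
5.4 124.15 [462.8 175.9 124. ] [-0.8 -0.2 -1.2] -0.02 11.93
```

Contact force vanished as the lugs came over the slots. Now lowering lightly to home, expecting TCP z of about 113.

```bash
python3 - <<'E'
from plant import bot
import numpy as np,cv2
from h import *
q=quat(np.radians(5.4))
r=bot.move_straight([463,176,110.5],q,v=30,force_limit=5)
s=bot.get_obs();print(r,s["eef_pos"],s["wrist_force"],s["torque"],s["time_s"])
if s["eef_pos"][2]<114.5:
    bot.open();bot.dwell(.2)
    bot.move_straight([463,176,235],q,v=150)
    print(bot.get_obs()["time_s"])
    w=bot.camera("wrist");c=bot.camera("side")
    cv2.imwrite("pics/end.png",np.hstack([cv2.resize(np.ascontiguousarray(x[:,:,::-1]),(400,360),interpolation=cv2.INTER_CUBIC) for x in (w["image"][95:275,180:380],c["image"][140:240,180:291])]))
E
```

```text
True [463.06155393 176.01923377 113.15373477] [-0.21514549 -0.32038187  3.7718585 ] [-0.04045696  0.06859614  0.04605375] 12.3417
14.2167
```

View pics/end.png

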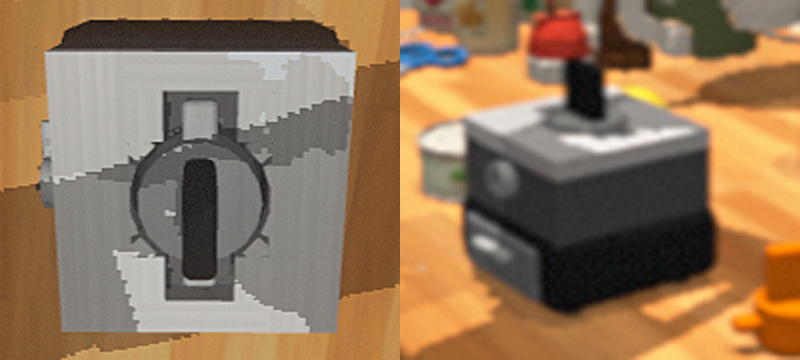

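The picture shows the carrier in the throat at crop (200,205) with both lugs down in the slots at (200,118) and (200,285). It is level, and the gripper is clear of it. Handing in.

```bash
python3 -c "
from plant import bot
print(bot.sign_off())"
```

```text
the job is handed in; nothing more can be done
None
```

The two-lug carrier was rested on the rim about 50° from the slots, turned under light pressure until its lugs dropped in, seated fully home and released; I handed the job in at about 14.3 s, and the three-lug carrier was left alone.

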